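# Slide a stamp blank under the leaf spring of a marking jig

### The job

Load the longer of the two wooden blanks in the marking jig: press down hard with the fingertips on its rubber thumb pad and, still pressing, slide it along its lane so that it passes under the leaf spring, fully home against the end block; then take the hand away so that the spring alone holds it flat. Do not lift the blank, do not touch the springs, leave the shorter blank where it is and disturb nothing else.

Things in the scene. Friction and masses are not known exactly. Their poses are not given: they have to be found in the camera images.
- jig: Fixed plywood marking jig, base plate 290 x 230 x 12 mm; origin at table height. +x = loading direction, from the wooden back wall (inner face x -0.134, top z 0.032) to the end block; z up. Two lanes along x, centred on y -0.030 (right) and +0.030 (left), 42 mm wide; floor z 0.012, rails between and beside them 9 mm high. Ink tin and seal stand on the plate at y 0.068 to 0.135.
- long_blank: The longer blank, to be loaded: loose wooden board 130 x 40 x 12 mm, about 60 g, flat in one of the lanes (which one varies), tail 2 to 10 mm from the back wall; needs 84 to 92 mm of travel. Origin: middle of its tail end, underside; +x along it towards the nose. Waxed wood: friction about 0.2 on lane floor and spring, and fingers slip on it, so press on its rubber pad.
- long_blank_tail (a point): Point on the long blank: middle of its tail end, top edge of the wood (24 mm above the table).
- long_blank_nose (a point): Point on the long blank: middle of its nose (leading) end, half-way up (6 mm above its underside). Home when it meets the end block.
- short_blank: The shorter blank, to be left alone: same wood, thumb pad, width and thickness, 90 mm long, 40 g, in the other lane. Origin and axes as for the long blank (middle of the tail end, underside).
- spring_right (a joint): Leaf spring over the right lane: steel strip 24 mm wide on the end block, hinge at jig x 0.100, z 0.040, sloping down towards the back wall to a low point at x 0.046, then up to a ski nose tip at x 0.026, z 0.034. Value: upward swing in rad, 0 at rest (low point 7 mm over the lane floor), about 0.1 when riding on a 12 mm blank, pressing it with about 6 N.
- spring_left (a joint): The same leaf spring over the left lane (jig y = +0.030).
- ink_tin: Bystander: flat ink tin 60 x 40 x 15 mm on the jig's left strip. Origin under its centre.
- round_seal: Bystander: small turned wooden seal, 30 mm across, 40 mm high, on the jig's left strip. Origin under its centre.
- stamp0: Bystander: wooden stamp block 34 x 24 x 30 mm on the table left of the jig. Origin under its centre.
- stamp1: Bystander: another such stamp block.
- glue_jar: Bystander: white jar 56 mm across, 75 mm high. Origin under its centre.
- mug: Bystander: blue mug 80 mm across, 90 mm high. Origin under its centre.
- pencil: Bystander: pencil 150 mm long lying on the table. Origin near its middle, at table height.
- stop_right (a point): Centre of the stop face at the end of the right lane: jig (0.090, -0.030, 0.018). The aluminium end block runs from x 0.090 to 0.135 in the jig, top at z 0.038, screw heads up to 0.048.
- stop_left (a point): The same for the left lane: jig (0.090, 0.030, 0.018).
- long_blank_pad (a point): Centre of the top of the long blank's black ribbed rubber thumb pad: 30 mm ahead of the tail end, 14 mm above its underside (26 mm above the table). The pad is 44 x 32 mm, 2 mm proud of the wood, friction about 1. It takes 13 to 20 N of downward press to drag the blank under the spring without slipping. At home the pad is still clear of the spring.
Mind the look-alikes: they are no part of the job. Leave any red look-alike of the long_blank alone.

How it is judged:
By the outcome, as a careful person would: the job done as asked, in the order asked, and still so for the second after the job is handed in, with the robot touching nothing.
It also fails if it takes over 45 s, if anything falls off the work surface, if the arm or the gripper's body presses on something with over 40 N, if the wrist force passes 120 N, or if a joint passes its speed limit or range.

### The arm

A 6-joint arm with a two-finger parallel gripper is mounted at the origin on the work surface. World frame = base frame: x ahead of the robot, y to its left, z up, the work surface at z = 0. Lengths are in mm, angles in degrees, forces in N, time in s.
With the tool pointing down it reaches from about 350 to 850 mm from the base axis. Payload 8.1 kg.
Tool frame: the origin (TCP) lies midway between the tips of the shut fingers; the grasp point (between the pads) lies arm.tcp_to_grasp behind it (arm.tcp_to_grasp is the distance from the TCP to the grasp point, in mm); z points along the fingers, y is the direction in which the jaws open and shut (so a half turn about z gives the same grasp; the last joint's range is limited). The gripper opens to 85 mm and grips with 20 to 120 N. Pads are 22 mm wide; open, the fingers measure 114 mm over their backs; the gripper's body (76 mm by 85 mm) begins 54 mm behind the grasp point. The pads swing forward as they close: fully open they stand 13 mm farther back than shut.
Start: joints at [61.627, 7.471, 85.268, -0, 87.261, -4.893], TCP at [239.035, 550.334, 231.292] pointing down, gripper open.
Joint ranges: [-169.43, 169.43], [-51.17, 129.36], [1.28, 143.12], [-76.62, 256.62], [0, 156.53], [-152.29, 152.29]. Speed limits (degrees/s): [136.94, 136.94, 159.86, 180, 180, 180].

### API

Orientations are given as [roll, pitch, yaw] about the fixed x, y, z axes, in that order (R = Rz(yaw) Ry(pitch) Rx(roll)).
In Python, from workcell import arm gives the robot as it stands. The module is installed in compiled form; this text tells all that it offers.
- The arm moves only by the tool apply_moves, never from a script. Its arguments are lists of equal length, an entry for each row: "xyz": the shift along the tool's x, y, z in mm, a list of three; "rot": the turn, a rotation vector about the tool's x, y, z in degrees, a list of three. A call has 1 to 12 rows; each row is the pose to reach, as a shift and turn from the pose commanded when the call began, along the tool's axes at that moment; what a row does not reach only later rows make up. A row lasts 1/10 s, in which the tool goes at most 50 mm and 8.59 degrees, less where a joint would pass 70% of its speed; a pose out of reach is approached as far as the arm can. A call with a gripper value outside its range is refused whole. "hand" is the finger opening in mm, from 0 to 85.4, set as the call begins (left out, the last holds). The fingers move at their own pace and stop on an object; the grip force is fixed at half the most. Time passes only in rows, so rows that repeat a pose let the fingers close. It gives the time, the measured TCP pose, the force and the opening at its end, in the units of the state.
- arm.observe(): the state, without advancing time (a new reading comes with each control period).
- arm.capture(name): name is "side" or "top"; returns (picture, depth): 420x560x3 uint8, red, green, blue; 420x560 float32, mm along the optical axis (not along the pixel's ray), 0 where there is no reading.
- arm.camera_params(name): a dict with "vfov" (degrees; the focal length in pixels is half the picture's height over the tangent of half this angle, whatever the lens; pixels are square), "cx", "cy" (the principal point, pixels), "D" ([k1, k2, p1, p2, k3] as OpenCV has them; the pictures are not rectified), "world_to_cam" (4x4, takes a point from world to camera coordinates). Camera axes: x right, y down, z forward; pixel columns grow to the right and rows downward; lengths in mm; the calibration is good to about 2 mm. A picture is of the moment at which its call begins. camera_params takes no time and is no camera call.
- arm.finish_job(): hands the job in, once; it reports no verdict.
The state is a dict: "time_s": time; "qpos": joint angles; "joint_velocities": joint speeds; "effort": joint torques, N m; "eef_pos": TCP position; "ee_rot": TCP orientation; "force": force on the tool from outside, world axes, zero at the start; "ft_torque": the same for the moment, N m; "width": finger opening in mm.
Only numpy, scipy, OpenCV 4.12 (cv2) and the standard library are available. Lean on these libraries where they do the work, as an engineer would, in place of code of your own. Each camera call takes 0.05 s, during which the arm holds its last target.

## Working session

There is one attempt and no reset: what is moved stays moved. The work goes in short steps, Python scripts to look and compute and a tool call to move; the robot and the scene stay as the last step left them, time stands still between calls to the robot, and variables do not carry over. Pictures are saved under pics/ and viewed, and the job is handed in when it is done.

Besides the shell and the picture viewer there is one more tool, called after "Request:" in YAML: its name, and indented under it one key for each argument. apply_moves: Moves the arm, as the interface text tells. Its arguments: {"type":"object","properties":{"xyz":{"type":"array"},"rot":{"type":"array"},"hand":{"type":"number"}},"required":["xyz","rot"]}

```bash
mkdir -p pics; python3 - <<'E'
from workcell import arm
import cv2,numpy as np
for n in("side","top"):
    p,d=arm.capture(n); np.savez(f"{n}0.npz",p=p,d=d)
    cv2.imwrite(f"pics/{n}0.png",p[:,:,::-1])
    print(n,arm.camera_params(n))
print(arm.observe(),arm.tcp_to_grasp)
E
```

```text
side {'vfov': 47.91416076071004, 'cx': 277.92411845241395, 'cy': 210.34590488089464, 'D': array([-0.04711332,  0.        ,  0.        ,  0.        ,  0.        ]), 'world_to_cam': array([[-9.78360796e-01, -2.06891162e-01,  2.48976238e-03,
         4.88408673e+02],
       [-1.50795079e-01,  7.04747223e-01, -6.93247571e-01,
         1.04691678e+02],
       [ 1.41672143e-01, -6.78621690e-01, -7.20695224e-01,
         1.29487185e+03],
       [ 0.00000000e+00,  0.00000000e+00,  0.00000000e+00,
         1.00000000e+00]])}
top {'vfov': 45.43879472416265, 'cx': 275.83142404398234, 'cy': 204.1629055300103, 'D': array([-0.16726037,  0.        ,  0.        ,  0.        ,  0.        ]), 'world_to_cam': array([[-2.05450127e-03, -9.99842706e-01, -1.76165546e-02,
         7.74464380e+00],
       [-9.80495591e-01,  5.47632316e-03, -1.96464769e-01,
         5.08277094e+02],
       [ 1.96530340e-01,  1.68693170e-02, -9.80352616e-01,
         1.33654986e+03],
       [ 0.00000000e+00,  0.00000000e+00,  0.00000000e+00,
         1.00000000e+00]])}
{'time_s': 0.1, 'qpos': array([ 6.16283261e+01,  7.51229544e+00,  8.53247532e+01,  2.33256129e-04,
        8.72629767e+01, -4.89352798e+00]), 'joint_velocities': array([ 0.00592121, -0.04421357, -0.21317326,  0.03355563,  0.07886522,
       -0.12321548]), 'effort': array([ 6.00735311e-04, -5.70945883e+01, -5.01944661e+01, -1.99707247e-04,
        8.09339894e-03, -2.21117682e-05]), 'eef_pos': array([238.77524965, 549.87755293, 230.31713853]), 'ee_rot': array([-1.79900359e+02, -8.76471523e-03,  1.56521835e+02]), 'force': array([-0.06469358,  0.67949779,  0.34700322]), 'ft_torque': array([0.0004306 , 0.03263089, 0.00947366]), 'width': 85.47132371331722} 18.700000000000003
```

View pics/side0.png

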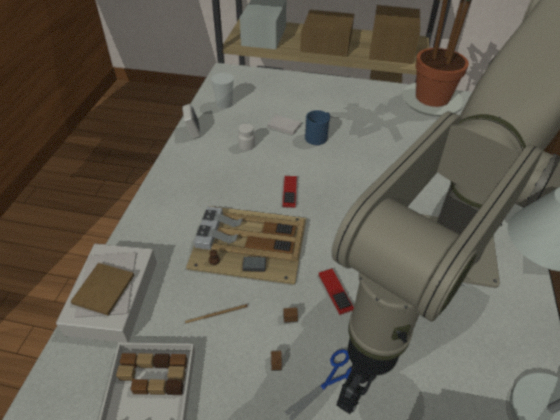

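View pics/top0.png

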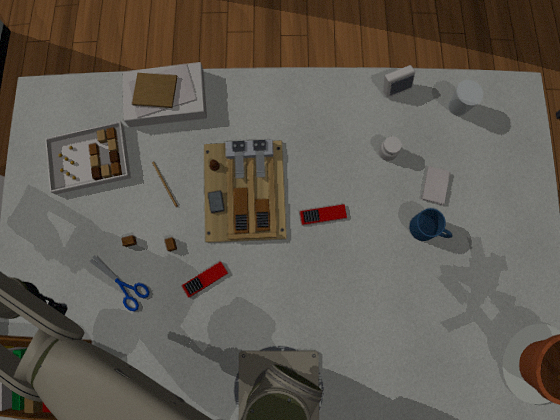

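The jig spans about (203–287, 140–242) in the top view and (190–305, 207–280) in the side view. Red look-alikes lie outside it. The blank in the image-left lane, (240, 190–235), looks longer, so I'll zoom in on it.

```bash
python3 - <<'E'
import cv2,numpy as np
def z(n,x0,x1,y0,y1,k):
    p=np.load(n+"0.npz")["p"][y0:y1,x0:x1,::-1]
    p=cv2.convertScaleAbs(p,alpha=1.7)
    cv2.imwrite(f"pics/{n}z.png",cv2.resize(p,None,fx=k,fy=k,interpolation=cv2.INTER_CUBIC))
z("top",196,296,134,248,5)
z("side",180,312,195,290,6)
E
```

```text
(no output)
```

View pics/topz.png

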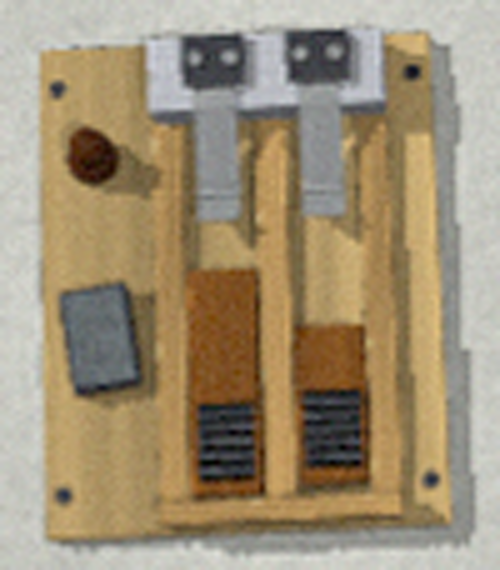

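View pics/sidez.png

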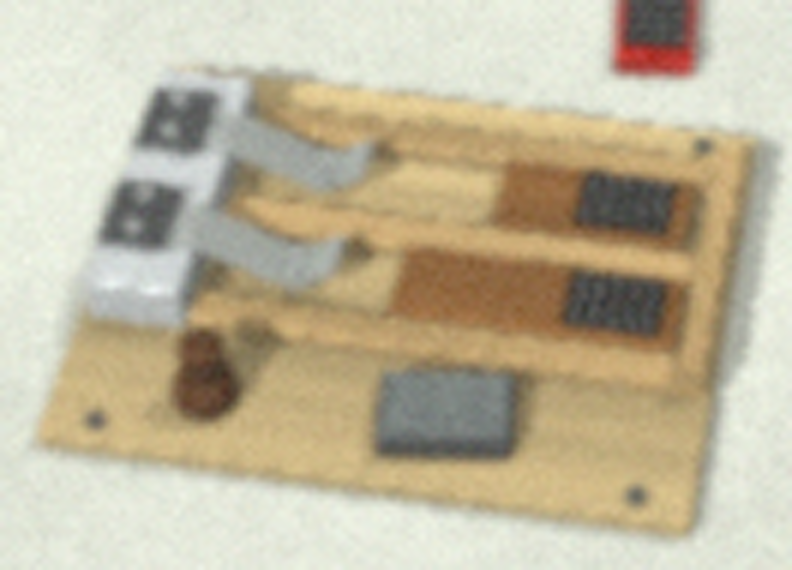

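The long blank is in the left lane, with its pad at zoomed top (227, 440), and the short blank is in the right lane. I'll fit the jig pose from both views.

```bash
cat > h.py <<'E'
import cv2,numpy as np
from workcell import arm
def cam(n):
    c=arm.camera_params(n); f=210/np.tan(np.radians(c["vfov"]/2))
    return np.array([[f,0,c["cx"]],[0,f,c["cy"]],[0,0,1]]),c["D"],c["world_to_cam"]
C={n:cam(n) for n in("top","side")}
def proj(n,P):
    K,D,T=C[n]; return cv2.projectPoints(np.atleast_2d(P).astype(float),cv2.Rodrigues(T[:3,:3])[0],T[:3,3],K,D)[0][:,0]
def tri(a,b):
    A=[]
    for n,p in(("top",a),("side",b)):
        K,D,T=C[n];u=cv2.undistortPoints(np.array([[p]],float),K,D)[0,0]
        A+= [u[0]*T[2]-T[0],u[1]*T[2]-T[1]]
    A=np.array(A);return np.linalg.lstsq(A[:,:3],-A[:,3],rcond=None)[0]
def zt(u,v):return ((u+.5)/5-.5+196,(v+.5)/5-.5+134)
def zs(u,v):return ((u+.5)/6-.5+180,(v+.5)/6-.5+195)
E
python3 - <<'E'
from h import *
from scipy.optimize import least_squares
J=[(145,135,12),(145,-95,12),(-145,-95,12),(-145,135,12)]
t=[zt(41,50),zt(430,33),zt(451,522),zt(48,538)]
s=[zs(40,440),zs(178,70),zs(752,140),zs(692,528)]
for a,b in zip(t,s):print("corner",tri(a,b).round(1))
names={"screwTL":((57,89),(95,419)),"screwBR":((431,479),(703,146)),"screwBL":((63,495),(636,495)),
"padL tl(front left)":((198,404),(567,330)),"padL bl":((199,480),(660,335)),"padL fr":((255,402),(574,272)),"padL br":((257,476),(666,277)),
"Lnose left":((187,270),(391,314)),"Lnose right":((257,268),(403,250)),"Ltail left":((192,493),(672,350)),
"springL tip l":((197,219),(305,290)),"springL tip r":((239,217),(340,240))}
W={k:tri(zt(*a),zs(*b)) for k,(a,b) in names.items()}
for k,v in W.items():print(k,v.round(1))
def tf(q,P):
    c,s_=np.cos(q[2]),np.sin(q[2]);P=np.array(P,float)
    return np.c_[q[0]+c*P[:,0]-s_*P[:,1],q[1]+s_*P[:,0]+c*P[:,1],P[:,2]+q[3]]
def r(q):
    P=tf(q,J);e1=proj("top",P)-t;e2=proj("side",P)-s
    return np.r_[(e1+q[4:6]).ravel(),(e2+q[6:8]).ravel(),q[4:8]*.7,q[3]*.5]
o=least_squares(r,[560,0,0,0,0,0,0,0],loss="soft_l1");q=o.x
print("jig",q.round(3),np.degrees(q[2]),"res",o.fun.round(2))
Ri=lambda w:(np.array([[np.cos(q[2]),np.sin(q[2])],[-np.sin(q[2]),np.cos(q[2])]])@(w[:2]-q[:2])).round(1)
for k,v in W.items():print(k,Ri(v),v[2].round(1))
E
```

```text
corner [700.8 219.3   3. ]
corner [709.7 -10.8   3.2]
corner [422.  -21.4   5.2]
corner [411.2 207.1   5.3]
screwTL [676.4 208.2   9.6]
screwBR [445.1 -10.2   7.9]
screwBL [436.3 198.3   9.7]
padL tl(front left) [485.1 121.4  17.3]
padL bl [442.  119.8  22.4]
padL fr [487.4  89.   18.8]
padL br [444.8  87.1  23.5]
Lnose left [563.8 128.8  17.1]
Lnose right [567.   89.   14.4]
Ltail left [435.5 124.   18.6]
springL tip l [599.8 124.   16.6]
springL tip r [593.9  98.7  25.9]
jig [ 5.60491e+02  7.93300e+01  4.20000e-02 -1.04500e+00  3.98000e-01
  1.70000e-01 -1.61000e-01  1.15700e+00] 2.388377738288391 res [-0.33 -0.01 -0.03 -0.53  0.51  0.01 -0.31  0.42 -0.64 -0.45 -0.44 -0.37
  1.46  0.04  0.2   0.28  0.28  0.12 -0.11  0.81 -0.52]
screwTL [121.2 123.9] 9.6
screwBR [-119.1  -84.6] 7.9
screwBL [-119.2  124.1] 9.7
padL tl(front left) [-73.6  45.2] 17.3
padL bl [-116.7   45.3] 22.4
padL fr [-72.7  12.7] 18.8
padL br [-115.3   12.6] 23.5
Lnose left [ 5.3 49.3] 17.1
Lnose right [6.9 9.4] 14.4
Ltail left [-123.1   49.8] 18.6
springL tip l [41.1 43. ] 16.6
springL tip r [34.2 17.9] 25.9
```

Fit result: jig at about (560.5, 79.3) with yaw 2.4°, and the long blank's pad centre at about (464.8, 104.3), jig (-94.5, 29). Next I'll move above the pad with the fingers shut and the jaw axis along the lane.

Request:
apply_moves:
  xyz:
    - [-32,-27,4]
    - [-64,-54,8]
    - [-96,-80,12]
    - [-128,-107,16]
    - [-160,-134,20]
    - [-192,-160,25]
    - [-224,-187,35]
    - [-256,-214,45]
    - [-288,-240,60]
    - [-320,-267,75]
    - [-352,-294,90]
    - [-383,-320,100]
  rot:
    - [0,0,5]
    - [0,0,10]
    - [0,0,16]
    - [0,0,22]
    - [0,0,28]
    - [0,0,34]
    - [0,0,40]
    - [0,0,46]
    - [0,0,52]
    - [0,0,57]
    - [0,0,61]
    - [0,0,64.1]
  hand: 0

```text
time_s: 1.3
eef_pos: [462.5, 102.4, 129.9]
ee_rot: [-179.9, 0.0, 92.2]
force: [0.6, 0.9, 0.6]
width: 0.1
```

Request:
apply_moves:
  xyz:
    - [0,0,20]
    - [0,0,40]
    - [0,0,55]
    - [0,0,65]
    - [0,0,65]
  rot:
    - [0,0,0]
    - [0,0,0]
    - [0,0,0]
    - [0,0,0]
    - [0,0,0]

```text
time_s: 1.8
eef_pos: [461.3, 104.1, 64.6]
ee_rot: [-179.8, 0.0, 92.4]
force: [0.4, 0.2, 0.5]
width: -0.1
```

```bash
python3 - <<'E'
from h import *
o=arm.observe();print({k:np.round(o[k],2) for k in("time_s","eef_pos","ee_rot","force","width")})
ims=[]
for n,x0,x1,y0,y1 in(("top",196,296,134,248),("side",180,312,170,290)):
    p,_=arm.capture(n); p=cv2.convertScaleAbs(p[y0:y1,x0:x1,::-1],alpha=1.7)
    cv2.imwrite(f"pics/{n}1.png",cv2.resize(p,None,fx=4,fy=4,interpolation=cv2.INTER_CUBIC))
E
```

```text
{'time_s': np.float64(1.8), 'eef_pos': array([461.34, 104.09,  64.57]), 'ee_rot': array([-1.7981e+02,  2.0000e-02,  9.2430e+01]), 'force': array([0.35, 0.24, 0.48]), 'width': np.float64(-0.12)}
```

View pics/top1.png

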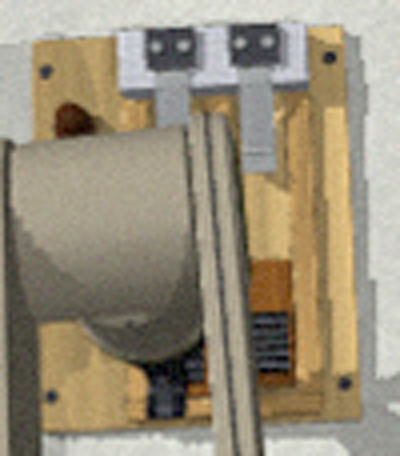

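View pics/side1.png

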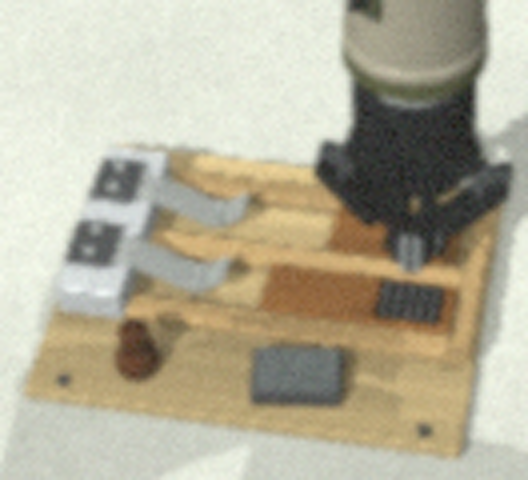

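The picture shows the shut fingertip at about side (281.6, 236.6). I'll compare that with the projected TCP to see how far the camera calibration is off.

```bash
python3 - <<'E'
from h import *
print(proj("side",[461.34,104.09,64.57]),proj("top",[461.34,104.09,64.57]), "fwd5",proj("side",[466.34,104.09,64.57]))
# pad centre at z26 in side vs obs
print(proj("side",[464.8,104.3,26]), np.mean([zs(567,330),zs(660,335),zs(574,272),zs(666,277)],0))
print(proj("top",[464.8,104.3,26]), np.mean([zt(198,404),zt(199,480),zt(255,402),zt(257,476)],0))
E
```

```text
[[283.88391564 234.56880796]] [[239.7262994  220.23892788]] fwd5 [[282.02195167 234.26871343]]
[[282.44122795 243.82971143]] [282.375      245.16666667]
[[240.88002362 221.2924467 ]] [241.05 221.7 ]
```

Request:
apply_moves:
  xyz:
    - [0,1,12]
    - [0,2,22]
    - [0,2,30]
    - [0,2,34]
    - [0,2,34]
    - [0,2,34]
  rot:
    - [0,0,0]
    - [0,0,0]
    - [0,0,0]
    - [0,0,0]
    - [0,0,0]
    - [0,0,0]

```text
time_s: 2.5
eef_pos: [464.8, 104.3, 32.3]
ee_rot: [-180.0, 0.0, 92.4]
force: [0.1, -0.1, -0.3]
width: -0.0
```

```bash
python3 - <<'E'
from h import *
o=arm.observe();print({k:np.round(o[k],2) for k in("time_s","eef_pos","ee_rot","force","width")})
for n,x0,x1,y0,y1,k in(("side",220,320,190,280,7),):
    p,_=arm.capture(n); p=cv2.convertScaleAbs(p[y0:y1,x0:x1,::-1],alpha=1.9)
    cv2.imwrite(f"pics/{n}2.png",cv2.resize(p,None,fx=k,fy=k,interpolation=cv2.INTER_CUBIC))
E
```

```text
{'time_s': np.float64(2.5), 'eef_pos': array([464.81, 104.3 ,  32.27]), 'ee_rot': array([-179.99,    0.  ,   92.42]), 'force': array([ 0.08, -0.11, -0.27]), 'width': np.float64(-0.02)}
```

View pics/side2.png

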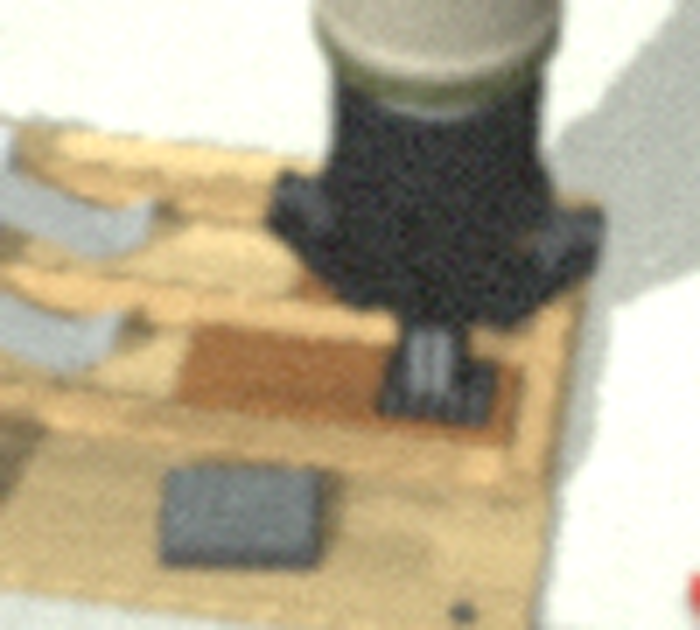

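The tip (430, 395) sits centred over the pad (378–493, 345–420) both along and across the lane. I'll creep down to contact.

Request:
apply_moves:
  xyz:
    - [0,0,2]
    - [0,0,4]
    - [0,0,5]
    - [0,0,5.5]
    - [0,0,6]
    - [0,0,6]
  rot:
    - [0,0,0]
    - [0,0,0]
    - [0,0,0]
    - [0,0,0]
    - [0,0,0]
    - [0,0,0]

```text
time_s: 3.15
eef_pos: [464.8, 104.3, 26.2]
ee_rot: [-180.0, 0.0, 92.4]
force: [-0.7, -0.6, 0.0]
width: 0.2
```

Request:
apply_moves:
  xyz:
    - [0,0,0.5]
    - [0,0,1]
    - [0,0,1]
    - [0,0,1]
  rot:
    - [0,0,0]
    - [0,0,0]
    - [0,0,0]
    - [0,0,0]

```text
time_s: 3.55
eef_pos: [465.6, 104.4, 26.1]
ee_rot: [179.9, -0.0, 92.4]
force: [0.5, -0.1, 5.1]
width: 0.1
```

Request:
apply_moves:
  xyz:
    - [0,0,0.5]
    - [0,0,1]
    - [0,0,1.5]
    - [0,0,1.5]
    - [0,0,1.5]
  rot:
    - [0,0,0]
    - [0,0,0]
    - [0,0,0]
    - [0,0,0]
    - [0,0,0]

```text
time_s: 4.05
eef_pos: [466.9, 104.6, 26.0]
ee_rot: [179.8, -0.0, 92.4]
force: [-2.9, -0.1, 15.6]
width: 0.0
```

Request:
apply_moves:
  xyz:
    - [0,1,0.3]
    - [0,3,0.3]
    - [0,6,0.3]
    - [0,10,0.3]
    - [0,14,0.3]
    - [0,17,0.3]
    - [0,19,0.3]
    - [0,20,0.3]
  rot:
    - [0,0,0]
    - [0,0,0]
    - [0,0,0]
    - [0,0,0]
    - [0,0,0]
    - [0,0,0]
    - [0,0,0]
    - [0,0,0]

```text
time_s: 4.85
eef_pos: [487.2, 105.5, 26.0]
ee_rot: [179.8, -0.0, 92.4]
force: [-3.3, 0.4, 16.2]
width: 0.2
```

```bash
python3 - <<'E'
from h import *
o=arm.observe();print({k:np.round(o[k],2) for k in("time_s","eef_pos","ee_rot","force","width")})
for n,x0,x1,y0,y1,k in(("side",200,310,200,280,7),):
    p,_=arm.capture(n); p=cv2.convertScaleAbs(p[y0:y1,x0:x1,::-1],alpha=1.9)
    cv2.imwrite(f"pics/{n}3.png",cv2.resize(p,None,fx=k,fy=k,interpolation=cv2.INTER_CUBIC))
E
```

```text
{'time_s': np.float64(4.85), 'eef_pos': array([487.17, 105.47,  26.  ]), 'ee_rot': array([ 1.7976e+02, -2.0000e-02,  9.2420e+01]), 'force': array([-3.31,  0.42, 16.23]), 'width': np.float64(0.16)}
```

View pics/side3.png

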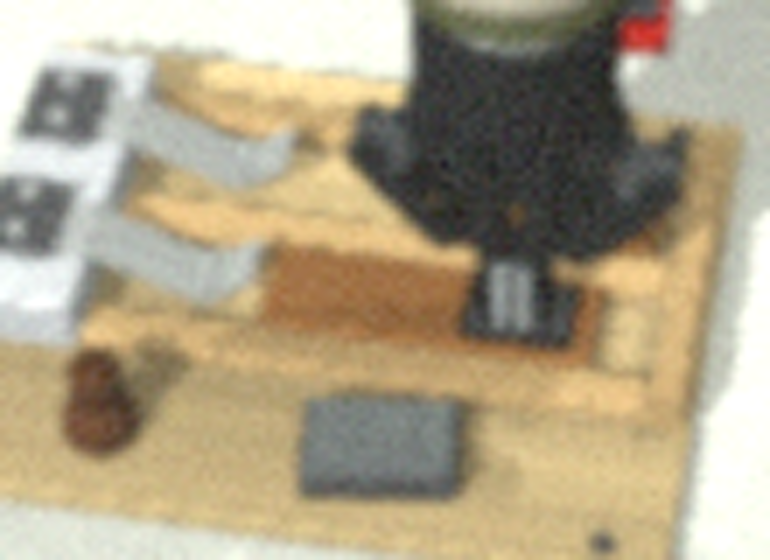

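The blank is following, with the tip at 510 and the pad at 460–580, and its nose (265, 285) is at the spring tip. I'll go on slowly with a little more press.

Request:
apply_moves:
  xyz:
    - [0,1,0.3]
    - [0,3,0.3]
    - [0,6,0.3]
    - [0,9,0.3]
    - [0,12,0.3]
    - [0,15,0.3]
    - [0,17,0.3]
    - [0,18,0.3]
  rot:
    - [0,0,0]
    - [0,0,0]
    - [0,0,0]
    - [0,0,0]
    - [0,0,0]
    - [0,0,0]
    - [0,0,0]
    - [0,0,0]

```text
time_s: 5.7
eef_pos: [504.3, 106.2, 26.0]
ee_rot: [179.9, -0.0, 92.4]
force: [-10.2, -0.6, 26.0]
width: -0.2
```

Request:
apply_moves:
  xyz:
    - [0,1,0]
    - [0,3,0]
    - [0,5,0]
    - [0,7,0]
    - [0,9,0]
    - [0,11,0]
    - [0,13,0]
    - [0,14,0]
  rot:
    - [0,0,0]
    - [0,0,0]
    - [0,0,0]
    - [0,0,0]
    - [0,0,0]
    - [0,0,0]
    - [0,0,0]
    - [0,0,0]

```text
time_s: 6.5
eef_pos: [518.7, 106.8, 26.0]
ee_rot: [179.8, -0.0, 92.4]
force: [-6.9, -0.4, 20.5]
width: 0.0
```

```bash
python3 - <<'E'
from h import *
o=arm.observe();print({k:np.round(o[k],2) for k in("time_s","eef_pos","ee_rot","force","width")})
for n,x0,x1,y0,y1,k in(("side",200,310,200,280,7),):
    p,_=arm.capture(n); p=cv2.convertScaleAbs(p[y0:y1,x0:x1,::-1],alpha=1.9)
    cv2.imwrite(f"pics/{n}4.png",cv2.resize(p,None,fx=k,fy=k,interpolation=cv2.INTER_CUBIC))
E
```

```text
{'time_s': np.float64(6.5), 'eef_pos': array([518.69, 106.84,  25.99]), 'ee_rot': array([ 1.7981e+02, -2.0000e-02,  9.2420e+01]), 'force': array([-6.88, -0.37, 20.5 ]), 'width': np.float64(0.04)}
```

View pics/side4.png

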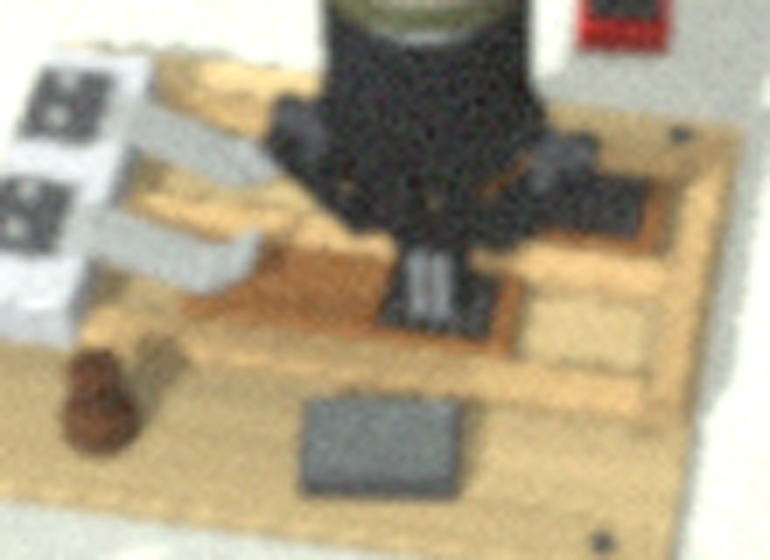

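The nose is under the spring and still following. Next I'll advance to near home, then creep.

Request:
apply_moves:
  xyz:
    - [0,1,0]
    - [0,3,0]
    - [0,6,0]
    - [0,9,0]
    - [0,12,0]
    - [0,15,0]
    - [0,18,0]
    - [0,21,0]
    - [0,23,0]
    - [0,24,0]
  rot:
    - [0,0,0]
    - [0,0,0]
    - [0,0,0]
    - [0,0,0]
    - [0,0,0]
    - [0,0,0]
    - [0,0,0]
    - [0,0,0]
    - [0,0,0]
    - [0,0,0]

```text
time_s: 7.55
eef_pos: [542.6, 107.9, 26.0]
ee_rot: [179.8, -0.0, 92.4]
force: [-5.4, -0.4, 19.5]
width: 0.3
```

Request:
apply_moves:
  xyz:
    - [0,1,0]
    - [0,2,0]
    - [0,3,0]
    - [0,4,0]
    - [0,4,0]
  rot:
    - [0,0,0]
    - [0,0,0]
    - [0,0,0]
    - [0,0,0]
    - [0,0,0]

```text
time_s: 8.05
eef_pos: [546.7, 108.0, 26.0]
ee_rot: [179.8, -0.0, 92.4]
force: [-4.0, -1.0, 18.8]
width: 0.1
```

```bash
python3 - <<'E'
from h import *
o=arm.observe();print({k:np.round(o[k],2) for k in("time_s","eef_pos","ee_rot","force","width")})
for n,x0,x1,y0,y1,k in(("side",200,310,200,280,7),):
    p,_=arm.capture(n); p=cv2.convertScaleAbs(p[y0:y1,x0:x1,::-1],alpha=1.9)
    cv2.imwrite(f"pics/{n}5.png",cv2.resize(p,None,fx=k,fy=k,interpolation=cv2.INTER_CUBIC))
E
```

```text
{'time_s': np.float64(8.05), 'eef_pos': array([546.7 , 108.02,  26.01]), 'ee_rot': array([ 1.798e+02, -2.000e-02,  9.243e+01]), 'force': array([-4.01, -1.  , 18.78]), 'width': np.float64(0.06)}
```

View pics/side5.png

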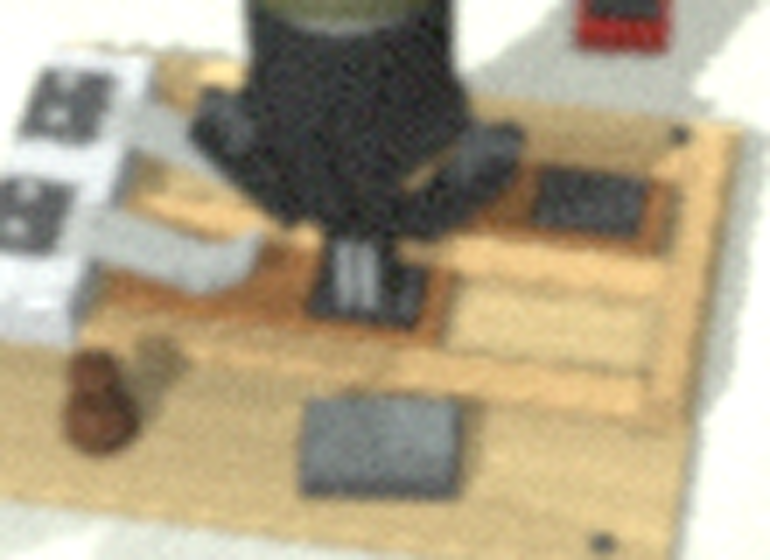

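Travel so far is about 80 mm and the blank is still following. The nose is near the block at (95, 290). I'll creep until it meets the stop.

Request:
apply_moves:
  xyz:
    - [0,1,0]
    - [0,2,0]
    - [0,3,0]
    - [0,3,0]
  rot:
    - [0,0,0]
    - [0,0,0]
    - [0,0,0]
    - [0,0,0]

```text
time_s: 8.5
eef_pos: [549.7, 108.1, 26.0]
ee_rot: [179.8, -0.0, 92.4]
force: [-5.0, -1.0, 19.1]
width: -0.1
```

Request:
apply_moves:
  xyz:
    - [0,0.7,0]
    - [0,1.4,0]
    - [0,2,0]
    - [0,2,0]
  rot:
    - [0,0,0]
    - [0,0,0]
    - [0,0,0]
    - [0,0,0]

```text
time_s: 8.9
eef_pos: [551.6, 108.2, 26.0]
ee_rot: [179.8, -0.0, 92.4]
force: [-5.8, -0.4, 18.5]
width: -0.3
```

Request:
apply_moves:
  xyz:
    - [0,0.7,0]
    - [0,1.4,0]
    - [0,2,0]
    - [0,2,0]
  rot:
    - [0,0,0]
    - [0,0,0]
    - [0,0,0]
    - [0,0,0]

```text
time_s: 9.3
eef_pos: [553.6, 108.3, 26.0]
ee_rot: [179.8, -0.0, 92.4]
force: [-5.6, -0.7, 18.8]
width: -0.4
```

Request:
apply_moves:
  xyz:
    - [0,0.7,0]
    - [0,1.4,0]
    - [0,1.4,0]
  rot:
    - [0,0,0]
    - [0,0,0]
    - [0,0,0]

```text
time_s: 9.6
eef_pos: [555.0, 108.4, 26.0]
ee_rot: [179.8, -0.0, 92.4]
force: [-5.2, 0.3, 19.0]
width: 0.0
```

Request:
apply_moves:
  xyz:
    - [0,0.7,0]
    - [0,1.4,0]
    - [0,1.4,0]
  rot:
    - [0,0,0]
    - [0,0,0]
    - [0,0,0]

```text
time_s: 9.9
eef_pos: [555.1, 108.4, 26.0]
ee_rot: [180.0, -0.0, 92.4]
force: [-12.6, -0.5, 25.5]
width: 0.0
```

```bash
python3 - <<'E'
from h import *
o=arm.observe();print({k:np.round(o[k],2) for k in("time_s","eef_pos","ee_rot","force","width")})
for n,x0,x1,y0,y1,k in(("side",190,300,200,280,7),):
    p,_=arm.capture(n); p=cv2.convertScaleAbs(p[y0:y1,x0:x1,::-1],alpha=1.9)
    cv2.imwrite(f"pics/{n}6.png",cv2.resize(p,None,fx=k,fy=k,interpolation=cv2.INTER_CUBIC))
E
```

```text
{'time_s': np.float64(9.9), 'eef_pos': array([555.11, 108.39,  25.95]), 'ee_rot': array([ 1.7997e+02, -1.0000e-02,  9.2430e+01]), 'force': array([-12.56,  -0.52,  25.45]), 'width': np.float64(0.03)}
```

View pics/side6.png

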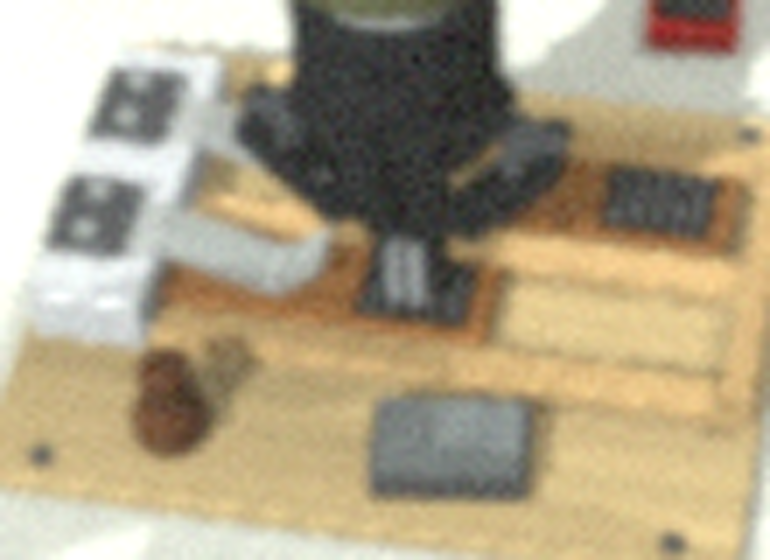

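The blank is home: the x-force jumped from -5 to -12.6 N and motion stopped, and the picture shows the nose against the block at (160, 285). I'll unload with a slight forward bias, so the arm's spring-back doesn't drag the blank back, and lift straight up.

Request:
apply_moves:
  xyz:
    - [0,0.4,-0.7]
    - [0,0.9,-1.5]
    - [0,1.3,-2.3]
    - [0,1.6,-3.2]
    - [0,1.6,-4.5]
    - [0,1.6,-7]
    - [0,1.0,-12]
    - [0,0,-20]
    - [0,-5,-35]
    - [0,-10,-55]
    - [0,-15,-80]
    - [0,-20,-100]
  rot:
    - [0,0,0]
    - [0,0,0]
    - [0,0,0]
    - [0,0,0]
    - [0,0,0]
    - [0,0,0]
    - [0,0,0]
    - [0,0,0]
    - [0,0,0]
    - [0,0,0]
    - [0,0,0]
    - [0,0,0]

```text
time_s: 11.15
eef_pos: [534.8, 107.3, 125.3]
ee_rot: [179.9, -0.0, 92.4]
force: [0.1, -0.5, 0.8]
width: -0.2
```

Request:
apply_moves:
  xyz:
    - [30,-30,-30]
    - [70,-60,-60]
    - [110,-80,-70]
    - [150,-90,-70]
    - [190,-100,-70]
    - [230,-100,-70]
    - [260,-100,-70]
    - [260,-100,-70]
  rot:
    - [0,0,0]
    - [0,0,0]
    - [0,0,0]
    - [0,0,0]
    - [0,0,0]
    - [0,0,0]
    - [0,0,0]
    - [0,0,0]

```text
time_s: 11.95
eef_pos: [422.8, 366.2, 194.0]
ee_rot: [180.0, -0.1, 92.6]
force: [0.1, -0.8, -0.1]
width: 0.1
```

```bash
python3 - <<'E'
from h import *
o=arm.observe();print({k:np.round(o[k],2) for k in("time_s","eef_pos","force")})
for n,x0,x1,y0,y1,k in(("side",180,312,195,290,6),("top",196,296,134,248,5)):
    p,_=arm.capture(n); cv2.imwrite(f"pics/{n}7full.png",p[:,:,::-1]); p=cv2.convertScaleAbs(p[y0:y1,x0:x1,::-1],alpha=1.7)
    cv2.imwrite(f"pics/{n}7.png",cv2.resize(p,None,fx=k,fy=k,interpolation=cv2.INTER_CUBIC))
E
```

```text
{'time_s': np.float64(11.95), 'eef_pos': array([422.76, 366.19, 193.97]), 'force': array([ 0.14, -0.81, -0.11])}
```

View pics/side7.png

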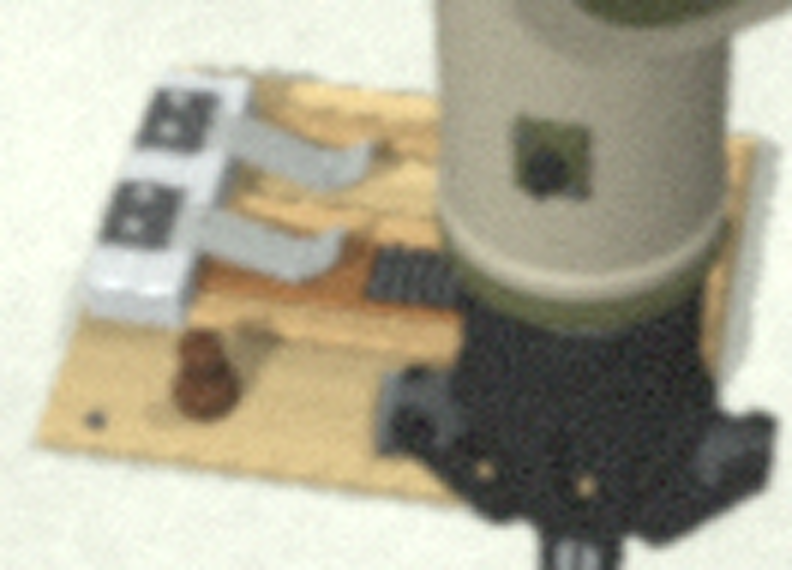

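View pics/top7.png

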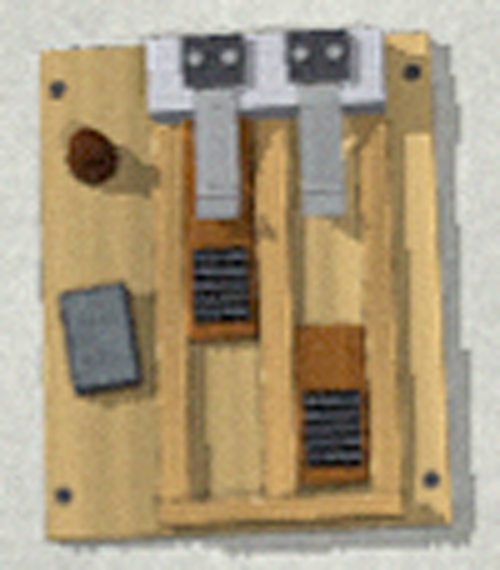

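The top view shows the blank's nose against the block at (217, 118) with no floor visible between them. The short blank, tin and seal haven't moved. I'll check the seating numerically.

```bash
python3 - <<'E'
from h import *
a=np.load("top0.npz")["p"].astype(float); b=cv2.imread("pics/top7full.png")[:,:,::-1].astype(float)
# sub-pixel shift of pad+tail patch
T=a[212:234,233:249].astype(np.float32)
best=[]
up=8
A=cv2.resize(T,None,fx=up,fy=up,interpolation=cv2.INTER_CUBIC)
R=cv2.resize(b[175:208,228:254].astype(np.float32),None,fx=up,fy=up,interpolation=cv2.INTER_CUBIC)
m=cv2.matchTemplate(R,A,cv2.TM_CCOEFF_NORMED);_,v,_,l=cv2.minMaxLoc(m)
d=np.array([l[0]/up+228-233,l[1]/up+175-212]);print("shift px",d,v)
q=(560.5,79.33,np.radians(2.39))
w=lambda x,y,z:(q[0]+np.cos(q[2])*x-np.sin(q[2])*y,q[1]+np.sin(q[2])*x+np.cos(q[2])*y,z)
for tr in(84,86,88,90):print(tr,proj("top",w(-95+tr,30,25))-proj("top",w(-95,30,25)))
for nme,x,z in(("tail",-40,24),("padback",-32,26),("padfront",12,26)):print(nme,proj("top",w(x,30,z)))
print("obs tail,padback,padfront",zt(222,339),zt(222,325),zt(221,248))
# other items moved?
for nm,sl in(("short",np.s_[196:236,254:272]),("tin",np.s_[188:216,205:226]),("seal",np.s_[156:174,206:222])):
    print(nm,np.abs(a[sl]-b[sl]).mean().round(2))
print("ref noise",np.abs(a[30:60,300:400]-b[30:60,300:400]).mean().round(2))
E
python3 - <<'E'
import cv2
p=cv2.imread("pics/top7full.png")[140:190,225:275]
cv2.imwrite("pics/nose7.png",cv2.resize(cv2.convertScaleAbs(p,alpha=2.2),None,fx=11,fy=11,interpolation=cv2.INTER_CUBIC))
E
```

```text
shift px [ -1.125 -31.25 ] 0.8449418544769287
84 [[ -0.88652126 -29.19773468]]
86 [[ -0.90688269 -29.88450787]]
88 [[ -0.92720954 -30.57087544]]
90 [[ -0.94750181 -31.25683647]]
tail [[239.98192868 202.39311923]]
padback [[239.83663204 199.48184933]]
padfront [[239.38862419 184.36338775]]
obs tail,padback,padfront (240.0, 201.4) (240.0, 198.6) (239.8, 183.2)
short 4.57
tin 4.56
seal 4.73
ref noise 4.5
```

View pics/nose7.png

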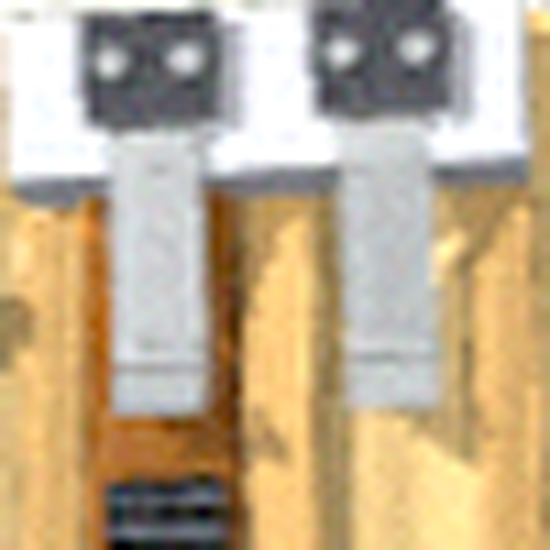

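View pics/top7full.png

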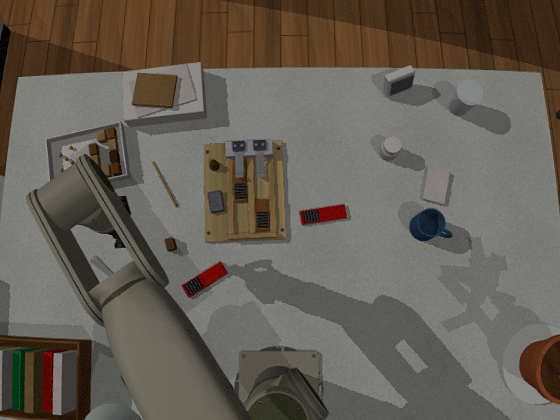

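The image shift gives 90 mm of travel, and the fingers travelled 90.3 mm from first contact to the stop, so the blank didn't come back on release. The nose meets the block, and the other items in the jig differ only by image noise. I'm handing the job in.

```bash
python3 -c "
from workcell import arm
print(arm.finish_job())"
```

```text
the job is handed in; nothing more can be done
None
```

The long blank, in the left lane, is loaded fully home against the end block. The hand is well clear and the spring alone holds the blank. I pressed with shut fingertips on its rubber pad and slid it along the lane under the left spring. At the stop the push force jumped from 5 to 12.6 N and motion stopped, then I lifted the hand straight off. The job was handed in at about 12 s of the 45 s.

**Last checks**
- **Seating:** the blank travelled about 90 mm by the image shift and 90.3 mm by the fingers, so it did not spring back on release. The final top view shows no gap at the block.
- **Rest of the jig:** the short blank, tin and seal differ from the first picture only by noise. I checked the table items only by eye in the final top view. One stamp block and part of the scissors were hidden behind the arm in that view, but the hand passed well above them.

**What disagreed**
- **Press force:** most of the slide was at 16–20 N. It was briefly about 26 N when the nose met the spring, and again at the stop, both above the suggested 13–20 N.
- **Position measurements:** the camera fit predicted about 84–85 mm of travel, against 90 mm measured. It also put the blank's tail and pad edges about 1 pixel (3 mm) short of where they appear. The camera calibration is good to only about 2 mm, so I relied on the contact force and the visible lack of a gap.

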